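Clear the lamp test bench

TASK

Sort the tested samples off the bench: lay the lamp head with the green dot in the cardboard tray, the one with the red dot in the red tray (both flat, LEDs up), and both battery packs, blue and orange, flat next to each other in the grey tray, not stacked. Put the solder reel over the post of its stand, right down on the base. Set each thing down rather than dropping it, and leave the amber flux jar standing where it is.

Things in the scene. Friction and masses are not known exactly. Their poses are not given: they have to be found in the camera images.
- lamp_green_mid (a point): lamp head with the green dot: white box 84 x 48 x 24 mm (x, y, z) lying flat; on top a black field with 20 pale yellow LEDs and, near its +x end, a round green sticker of 21 mm. The point is its centre, half-way up (12 mm above its underside); z points out of the LED side (up at the start). About 0.12 kg
- lamp_red_mid (a point): lamp head with the red dot: white box 84 x 48 x 24 mm (x, y, z) lying flat; on top a black field with 20 pale yellow LEDs and, near its +x end, a round red sticker of 21 mm. The point is its centre, half-way up (12 mm above its underside); z points out of the LED side (up at the start). About 0.12 kg
- pack_blue_mid (a point): battery pack with blue sleeve: flat block 68 x 37 x 19 mm (x, y, z) with rounded edges and a small white label on top. The point is its centre, half-way up (9.5 mm above its underside). About 0.09 kg
- pack_orange_mid (a point): battery pack with orange sleeve: flat block 68 x 37 x 19 mm (x, y, z) with rounded edges and a small white label on top. The point is its centre, half-way up (9.5 mm above its underside). About 0.09 kg
- reel_mid (a point): solder reel standing upright: white flanges of 52 mm diameter at top and bottom, silver winding of 50 mm between, 44 mm tall, with a bore of 28 mm diameter right through along z. The point is its centre, half-way up (22 mm). About 0.2 kg
- carton_tray: cardboard tray, fixed: open box 160 x 130 mm outside (x, y), 25 mm high, walls and floor 4 mm thick, so inside 152 x 122 mm. Origin: centre of its underside, on the bench; the inner floor is 4 mm above it. For the green-dot lamp head.
- red_tray: red plastic tray, fixed: open box 160 x 130 mm outside (x, y), 25 mm high, walls and floor 4 mm thick, so inside 152 x 122 mm. Origin: centre of its underside, on the bench; the inner floor is 4 mm above it. For the red-dot lamp head.
- grey_tray: grey plastic tray, fixed: open box 180 x 140 mm outside (x, y), 25 mm high, walls and floor 4 mm thick, so inside 172 x 132 mm. Origin: centre of its underside, on the bench; the inner floor is 4 mm above it. For both battery packs; they fit end to end along its x.
- reel_stand: reel stand, fixed: aluminium disc of 84 mm diameter, 8 mm thick, with an upright brass post of 10 mm diameter in the middle, its tip 48 mm above the bench. Origin: centre of the disc's underside, on the bench; z up along the post
- flux_jar_mid (a point): small amber jar with a yellow cap, 36 mm diameter, 45 mm tall, loose, upright; not to be moved. The point is its centre, half-way up (22.5 mm). About 0.08 kg

How it is judged:
By the outcome, as a careful person would: the job done as asked, in the order asked, and still so for the second after the job is handed in, with the robot touching nothing.
It also fails if it takes over 112 s, if anything falls off the work surface, if the arm or the gripper's body presses on something with over 40 N, if the wrist force passes 120 N, or if a joint passes its speed limit or range.

ROBOT

A 6-joint arm with a two-finger parallel gripper is mounted at the origin on the work surface. World frame = base frame: x ahead of the robot, y to its left, z up, the work surface at z = 0. Lengths are in m, angles in rad, forces in N, time in s.
With the tool pointing down it reaches from about 0.275 to 0.825 m from the base axis. Payload 4.9 kg.
Tool frame: the origin (TCP) lies midway between the tips of the shut fingers; the grasp point (between the pads) lies 19 mm behind it (bot.grip_depth is the distance from the TCP to the grasp point, in m); z points along the fingers, y is the line along which they close (so a half turn about z gives the same grasp; the last joint's range is limited). The gripper opens to 85 mm and grips with 20 to 120 N. Pads are 22 mm wide; open, the fingers measure 114 mm over their backs; the gripper's body (76 mm by 85 mm) begins 54 mm behind the grasp point. The pads swing forward as they close: fully open they stand 13 mm farther back than shut.
Start: joints at [1.027, 0.326, -0.193, 1.052, 0, 1.437], TCP at [0.219, 0.504, 0.231] pointing down, gripper open.
Joint ranges: [-2.65, 2.65], [-0.97, 1.79], [-1.3, 1.35], [-1.93, 2.1], [-1.47, 1.37], [-3.14, 3.14]. Speed limits (rad/s): [2.57, 2.57, 3.14, 3.14, 3.14, 3.14].

INTERFACE

Orientations are given as a unit quaternion [w, x, y, z].
In Python, from cell import bot gives the robot as it stands. Calls block until the motion is done:
- bot.move_pose(position, orientation): joint-space move of the TCP to a pose.
- bot.move_linear(position, speed=0.15, rotation=None, until_force=None): straight line of the TCP; rotation=None keeps the orientation; speed is the mean speed in m/s. With until_force (N) it stops when the force on the tool has changed by that much, and returns True; else False.
- bot.goto_joints(angles): joint-space move.
- bot.set_gripper(opening, grasp_force=None): opening from 0.0 (shut) to 1.0 (fully open); grasp_force is the grip in N (None keeps the last); returns when the fingers have stopped.
- bot.wait(seconds).
- bot.solve_ik(position, orientation): joint angles nearest the present ones, or None.
- bot.camera(name): name is "side" or "top"; returns the picture (420x560x3 uint8, red, green, blue); there is no depth.
- bot.calibration(name): a dict with "mtx" (3x3 intrinsics, pixels), "k1" (the pictures are not rectified: a ray, as slopes to the right and down, at radius r is drawn at 1 + k1 r^2 times it, then the intrinsics apply), "extrinsics" (4x4, takes a point from world to camera coordinates). Camera axes: x right, y down, z forward; pixel columns grow to the right and rows downward; lengths in m; the calibration is good to about 2 mm. A picture is of the moment at which its call begins. calibration takes no time and is no camera call.
A pose or a line that the arm cannot do raises bot.PlanningError and nothing moves.
- bot.close_job(): hands the job in; it is judged then, once.
Trained networks look in the newest picture that a camera, given by its name, has taken for a name from the list of things; names that differ only in an ending like _2 or _b are one class to them, and where a whole thing is asked for, a point or a joint stands for the part that bears it (a point fixed in the world has none). Each returns a list of dicts, best first, with "confidence" (0 to 1); they miss things now and then, are a little off and sometimes report something else, mostly with a low value. They report only what shows in the picture. A call takes as long as a camera call.
- bot.search_frame(camera, thing): "bbox" ([left, top, width, height] in pixels, round what is visible of it).
Readings, each from a call of its own:
- bot.read_clock(): time.
- bot.read_joint_positions(): joint angles.
- bot.read_joint_vel(): joint speeds.
- bot.read_joint_efforts(): joint torques, N m.
- bot.read_position(): TCP position.
- bot.read_tool_rot(): TCP orientation.
- bot.read_ft_force(): force on the tool from outside, world axes, zero at the start.
- bot.read_moment(): the same for the moment, N m.
- bot.read_gripper_width(): opening from 0.0 (shut) to 1.0 (fully open).
- bot.read_finger_force(): force on a finger pad.
Only numpy, scipy, OpenCV 4.12 (cv2) and the standard library are available. Lean on these libraries where they do the work, as an engineer would, in place of code of your own. Each camera call takes 0.05 s, during which the arm holds its last target. There are 200 camera calls.

## Working session

There is one attempt and no reset: what is moved stays moved. The work goes in short steps, each a Python script; the robot and the scene stay as the last script left them, time stands still between calls to the robot, and variables do not carry over. Pictures are saved under pics/ and viewed, at most 14 in all, crops included, and the job is handed in when it is done.

```bash
ls; mkdir -p pics; python3 - <<'E'
from cell import bot
import cv2,numpy as np
for n in("top","side"):
    im=bot.camera(n);cv2.imwrite(f"pics/{n}0.png",im[:,:,::-1]);c=bot.calibration(n)
    print(n,c)
    for t in["lamp_green_mid","lamp_red_mid","pack_blue_mid","pack_orange_mid","reel_mid","carton_tray","red_tray","grey_tray","reel_stand","flux_jar_mid"]:
        print(t,[(np.round(d["bbox"],0),round(d["confidence"],2)) for d in bot.search_frame(n,t)][:2])
E
```

```text
pics
top {'mtx': array([[505.36024478,   0.        , 284.66790421],
       [  0.        , 505.36024478, 207.12514115],
       [  0.        ,   0.        ,   1.        ]]), 'k1': 0.047078992229520916, 'extrinsics': array([[-1.15373826e-02, -9.99932909e-01, -1.03263856e-03,
         1.29124139e-02],
       [-9.83885563e-01,  1.15364885e-02, -1.78426758e-01,
         5.21436643e-01],
       [ 1.78426700e-01, -1.04257960e-03, -9.83952654e-01,
         1.37826760e+00],
       [ 0.00000000e+00,  0.00000000e+00,  0.00000000e+00,
         1.00000000e+00]])}
lamp_green_mid [(array([212., 218.,  21.,  28.]), 0.81)]
lamp_red_mid [(array([344., 162.,  26.,  33.]), 0.7)]
pack_blue_mid [(array([208., 169.,  13.,  23.]), 0.69)]
pack_orange_mid [(array([341., 222.,  23.,  23.]), 0.87)]
reel_mid [(array([301., 226.,  20.,  16.]), 0.8)]
carton_tray [(array([261., 150.,  51.,  56.]), 0.67)]
red_tray [(array([395., 185.,  52.,  67.]), 0.85)]
grey_tray [(array([116., 181.,  66.,  74.]), 0.58)]
reel_stand [(array([252., 219.,  29.,  30.]), 0.98)]
flux_jar_mid [(array([167., 166.,  11.,  14.]), 0.6)]
side 
[... 510 characters left out ...]
000e+00,
         1.00000000e+00]])}
lamp_green_mid [(array([298., 263.,  43.,  28.]), 0.77), (array([239., 303., 114.,  63.]), 0.46)]
lamp_red_mid [(array([248., 182.,  35.,  17.]), 0.68)]
pack_blue_mid [(array([227., 266.,  32.,  21.]), 0.89)]
pack_orange_mid [(array([310., 190.,  26.,   8.]), 0.78)]
reel_mid [(array([317., 199.,  17.,  26.]), 0.57)]
carton_tray [(array([221., 208.,  65.,  38.]), 0.71)]
red_tray [(array([277., 151.,  59.,  32.]), 0.75)]
grey_tray [(array([239., 300., 114.,  65.]), 0.6)]
reel_stand [(array([310., 226.,  33.,  29.]), 0.89), (array([320., 200.,  15.,  26.]), 0.26)]
flux_jar_mid [(array([222., 297.,  19.,  26.]), 0.92), (array([318., 198.,  16.,  29.]), 0.59)]
```

View pics/top0.png

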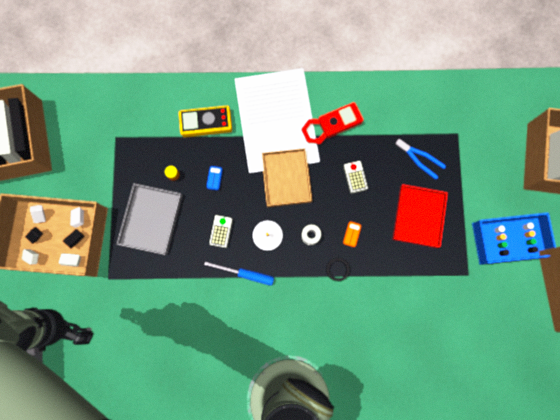

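View pics/side0.png

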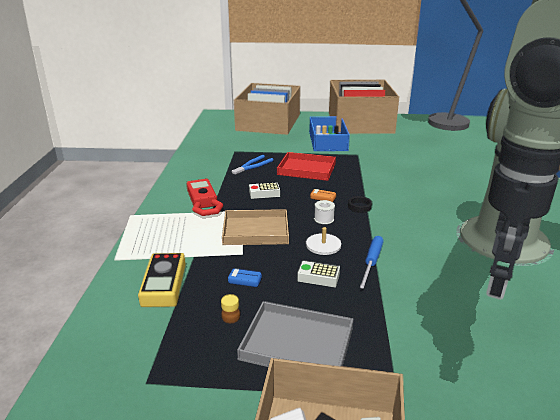

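The top view shows green lamp at (221,231), red lamp (356,177), blue pack (214,178), orange pack (352,234), reel (311,234), stand (267,235), jar (171,172), and grey, carton and red trays at (150,218), (287,178), (421,215). I'll measure them in ortho-rectified patches.

```bash
cat > h.py <<'E'
import numpy as np,cv2
from cell import bot
def cal(n):
    c=bot.calibration(n);E=c["extrinsics"];return c["mtx"],np.array([c["k1"],0,0,0.]),E[:3,:3],E[:3,3]
def proj(n,P):
    K,d,R,t=cal(n);return cv2.projectPoints(np.float64(P).reshape(-1,1,3),cv2.Rodrigues(R)[0],t,K,d)[0].reshape(-1,2)
def unproj(n,uv,z):
    K,d,R,t=cal(n);p=cv2.undistortPoints(np.float64(uv).reshape(-1,1,2),K,d).reshape(-1,2)
    r=np.c_[p,np.ones(len(p))]@R;o=-R.T@t
    return o+r*((z-o[2])/r[:,2])[:,None]
# ortho patch at height z: image up = +x, left = +y (like the top camera)
def ortho(n,im,c,z,half=.1,mm=1.):
    N=int(2*half*1000/mm);a=half-(np.arange(N)+.5)*mm/1000
    X,Y=np.meshgrid(c[0]+a,c[1]+a,indexing="ij")
    uv=proj(n,np.stack([X,Y,np.full_like(X,z)],-1)).astype(np.float32).reshape(N,N,2)
    return cv2.remap(im,uv[...,0],uv[...,1],cv2.INTER_CUBIC)
E
cat > m.py <<'E'
from h import *
# name: pixel, top z
T={"lamp_green":((221,231),.024),"lamp_red":((356,177),.024),"pack_blue":((214,178),.019),"pack_orange":((352,234),.019),"reel":((311,234),.044),
"carton":((287,178),.025),"red":((421,215),.025),"grey":((150,218),.025),"stand":((267,235),.008),"jar":((171,172),.045)}
im=bot.camera("top");tiles=[]
hsv_rng={"pack_blue":[(95,120,60),(125,255,255)],"pack_orange":[(5,120,120),(22,255,255)],"red":[(0,150,80),(5,255,255)],
"carton":[(8,40,60),(25,255,255)],"jar":[(22,120,120),(35,255,255)]}
for k,(uv,z) in T.items():
    c=unproj("top",[uv],z)[0]
    h=.1
    o=ortho("top",im,c,z,h)
    hsv=cv2.cvtColor(o,cv2.COLOR_RGB2HSV)
    if k in hsv_rng: m=cv2.inRange(hsv,*hsv_rng[k])
    else: m=cv2.inRange(o,*[((70,)*3),(255,)*3]) if k=="grey" else cv2.inRange(o,(110,)*3,(255,)*3)
    m=cv2.morphologyEx(m,cv2.MORPH_CLOSE,np.ones((9,9)))
    n,lab,st,ce=cv2.connectedComponentsWithStats(m)
    i=1+np.argmax(st[1:,4]-20*np.hypot(*(ce[1:]-100).T)) 
    ct=max(cv2.findContours(np.uint8(lab==i),0,1)[0],key=cv2.contourArea)
    (u,v),(w,hh),a=cv2.minAreaRect(ct)
    b=cv2.boxPoints(((u,v),(w,hh),a))
    e=b[1]-b[0];f=b[2]-b[1];l=e if np.hypot(*e)>np.hypot(*f) else f
    yaw=np.degrees(np.arctan2(-l[0],-l[1]))
    x=c[0]+h-(v+.5)/1000;y=c[1]+h-(u+.5)/1000
    print(k,"xy %.4f %.4f size %.0f %.0f longyaw %.1f"%(x,y,w,hh,yaw))
    o=o.copy();cv2.polylines(o,[np.int32(b)],True,(255,0,255),1);cv2.putText(o,k,(3,12),0,.4,(0,255,255));tiles.append(o)
M=np.vstack([np.hstack(tiles[:4]),np.hstack(tiles[4:8])]);cv2.imwrite("pics/m1.png",M[:,:,::-1])
M=np.hstack(tiles[8:]);cv2.imwrite("pics/m2.png",M[:,:,::-1])
E
python3 m.py
```

```text
lamp_green xy 0.4597 0.1904 size 53 90 longyaw -11.1
lamp_red xy 0.6144 -0.1986 size 91 54 longyaw -167.7
pack_blue xy 0.6166 0.2113 size 43 76 longyaw -9.1
pack_orange xy 0.4475 -0.1833 size 41 72 longyaw -17.7
reel xy 0.4450 -0.0648 size 56 59 longyaw -63.4
carton xy 0.6138 0.0017 size 165 138 longyaw -174.2
red xy 0.4972 -0.3787 size 138 167 longyaw -11.6
grey xy 0.4978 0.3929 size 148 193 longyaw -13.1
stand xy 0.4479 0.0579 size 88 88 longyaw -135.0
jar xy 0.6296 0.3316 size 38 38 longyaw -18.4
```

View pics/m1.png

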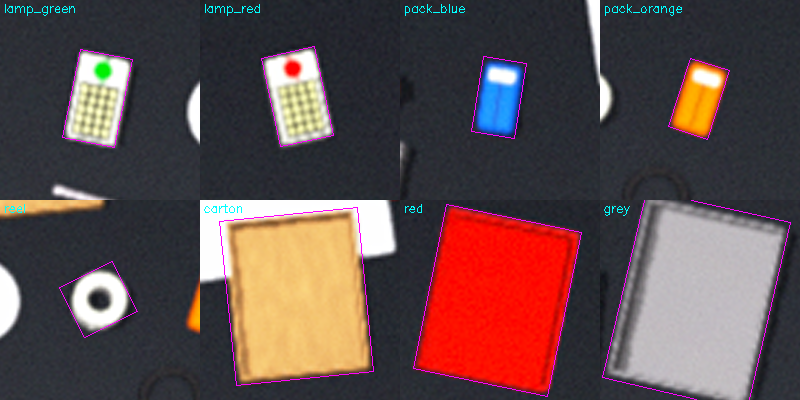

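The patches confirm sizes (about 6 mm blur) and the axes; both stickers are at the far (+x) end. Starting with the green lamp.

```bash
cat > pp.py <<'E'
from h import *
from scipy.spatial.transform import Rotation as Ro
def quat(yaw):
    q=(Ro.from_euler("z",yaw,degrees=True)*Ro.from_euler("x",180,degrees=True)).as_quat();return q[[3,0,1,2]]
def go(xy,z,yaw):
    q=quat(yaw);bot.move_pose([*xy,z],q)
def pickyaw(xy,z,yaw):
    j0=np.array(bot.read_joint_positions());best=None
    for y in(yaw,yaw+180):
        s=bot.solve_ik([*xy,z],quat(y))
        if s is not None and(best is None or abs(np.array(s)-j0).max()<best[0]):best=(abs(np.array(s)-j0).max(),y)
    return best[1]
def pick(xy,yaw,z,open_=.85,force=40,up=.12):
    y=pickyaw(xy,up,yaw);bot.set_gripper(open_);go(xy,up,y)
    hit=bot.move_linear([*xy,z],speed=.12,until_force=8)
    bot.set_gripper(0.,grasp_force=force)
    print("pick t %.1f hit %s w %.3f f %.1f z %.4f"%(bot.read_clock(),hit,bot.read_gripper_width(),bot.read_finger_force(),bot.read_position()[2]))
    bot.move_linear([*xy,up],speed=.2)
    print(" lifted w %.3f"%bot.read_gripper_width())
    return y-yaw
def place(xy,yaw,z,flip=0,rel=.85,up=.12):
    y=yaw+flip;go(xy,up,y)
    bot.move_linear([*xy,z+.012],speed=.12)
    hit=bot.move_linear([*xy,z-.003],speed=.02,until_force=4)
    print("place hit %s z %.4f"%(hit,bot.read_position()[2]))
    bot.set_gripper(rel);bot.move_linear([*xy,up],speed=.2);print(" t %.1f"%bot.read_clock())
def snap(name):
    for n in("top","side"):
        im=bot.camera(n);cv2.imwrite(f"pics/{name}_{n}.png",im[:,:,::-1])
E
python3 - <<'E'
from pp import *
f=pick((.4597,.1904),-11.1,.001)
place((.6138,.0017),5.8,.005,f)
snap("a")
E
```

```text
pick t 4.4 hit False w 0.552 f 41.9 z 0.0019
 lifted w 0.551
place hit True z 0.0059
 t 8.8
```

View pics/a_side.png

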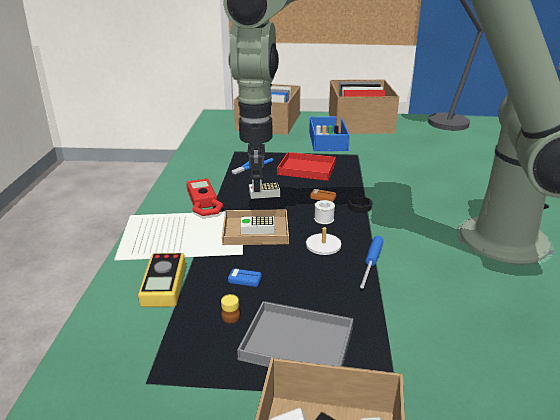

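The green lamp lies flat at (257,225), LEDs up, in the carton tray. Force and height fit, so next the red lamp and both packs.

```bash
python3 - <<'E'
from pp import *
f=pick((.6144,-.1986),12.3,.001)
place((.4972,-.3787),-11.6,.005,f)
a=np.radians(-13.1);d=.041*np.array([np.cos(a),np.sin(a)]);g=np.array([.4978,.3929])
f=pick((.6166,.2113),-9.1,.000,.65)
place(g+d,-13.1,.004,f,.65)
snap("b")
E
```

```text
pick t 11.4 hit False w 0.554 f 42.8 z 0.0021
 lifted w 0.555
place hit True z 0.0061
 t 15.7
pick t 19.6 hit False w 0.421 f 42.1 z 0.0012
 lifted w 0.421
place hit True z 0.0053
 t 23.8
```

View pics/b_side.png

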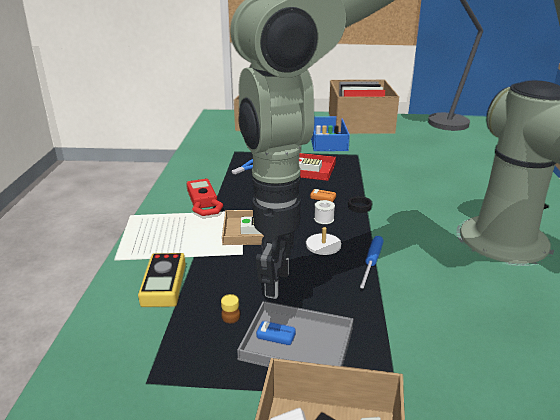

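The blue pack sits flat at (276,332) in the far half of the grey tray, and the red lamp is in the red tray. Next the orange pack, then pick the reel and look before placing it.

```bash
python3 - <<'E'
from pp import *
a=np.radians(-13.1);d=.041*np.array([np.cos(a),np.sin(a)]);g=np.array([.4978,.3929])
f=pick((.4475,-.1833),-17.7,.000,.65)
place(g-d,-13.1,.004,f,.65)
im=bot.camera("top")
# reel centre: bright blob in ortho at its top
c=np.array([.445,-.0648]);o=ortho("top",im,c,.044,.05);m=cv2.inRange(o,(110,)*3,(255,)*3)
m=cv2.morphologyEx(m,cv2.MORPH_OPEN,np.ones((9,9)))
ct=max(cv2.findContours(m,0,1)[0],key=cv2.contourArea);(u,v),r=cv2.minEnclosingCircle(ct);print("outer",c+.05-np.array([v,u])/1000,r,len(o))
hole=cv2.inRange(o[25:75,25:75],(0,)*3,(110,)*3);n,l,st,ce=cv2.connectedComponentsWithStats(hole);print(st[1:,4],[c+.05-(e[::-1]+25)/1000 for e in ce[1:]])
# stand disc at z=.008 and post tip at .048
s=np.array([.4479,.0579])
t=[ortho("top",im,s,z,.06,.3) for z in(.008,.048)]
for q in t: q[200,:]=(255,0,255);q[:,200]=(255,0,255)
cv2.imwrite("pics/c.png",np.hstack(t)[:,:,::-1])
snap("c")
E
```

```text
pick t 27.6 hit False w 0.424 f 40.8 z 0.0008
 lifted w 0.422
place hit True z 0.0049
 t 33.1
outer [ 0.4445 -0.0648] 30.549240112304688 100
[ 57  29 312  47  26] [array([ 0.46666667, -0.04264211]), array([ 0.46782759, -0.08686897]), array([ 0.44520513, -0.06483846]), array([ 0.42374468, -0.08605532]), array([ 0.42307692, -0.04160769])]
```

View pics/c.png

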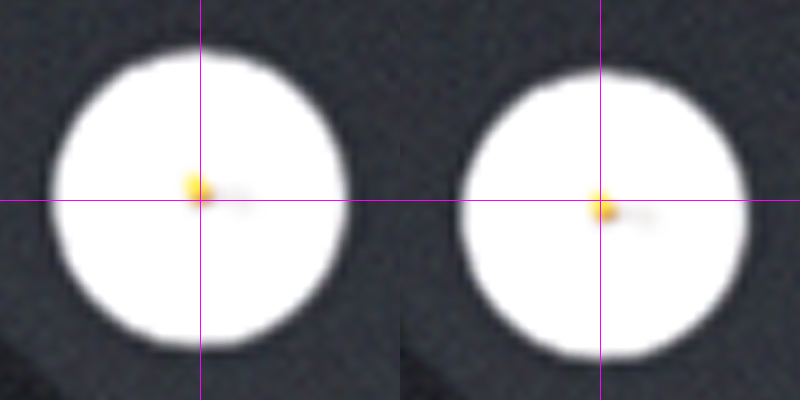

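View pics/c_side.png

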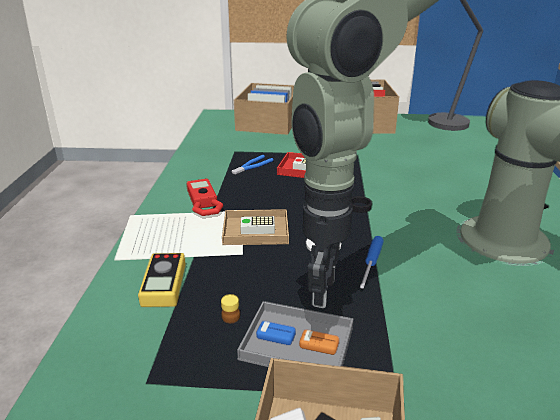

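Both packs lie flat end to end at (276,332) and (319,342). The stand disc is centred on the crosshair, with the post tip within 3 mm of it. Now the reel.

```bash
python3 - <<'E'
from pp import *
f=pick((.4448,-.0648),0,.004,.9,50)
place((.4479,.0579),0,.012,f,.85,.14)
bot.move_pose([.3,.0,.35],quat(pickyaw((.3,.0),.35,0)))
p=bot.goto_joints([1.027,.326,-.193,1.052,0,1.437])
snap("d")
a=cv2.imread("pics/d_top.png")[130:280,100:470];b=cv2.imread("pics/d_side.png")[140:380,170:410]
cv2.imwrite("pics/d.png",np.vstack([cv2.resize(a,(740,300)),np.pad(cv2.resize(b,(300,300)),((0,0),(0,440),(0,0)))]))
print(bot.read_clock())
E
```

```text
pick t 36.8 hit False w 0.576 f 51.0 z 0.0049
 lifted w 0.575
place hit True z 0.0129
 t 41.0
43.9833
```

View pics/d.png

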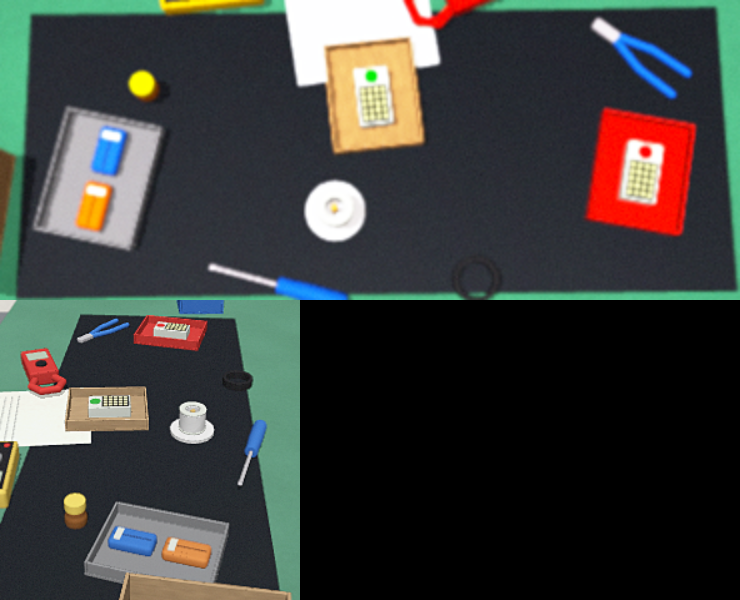

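View pics/d_side.png

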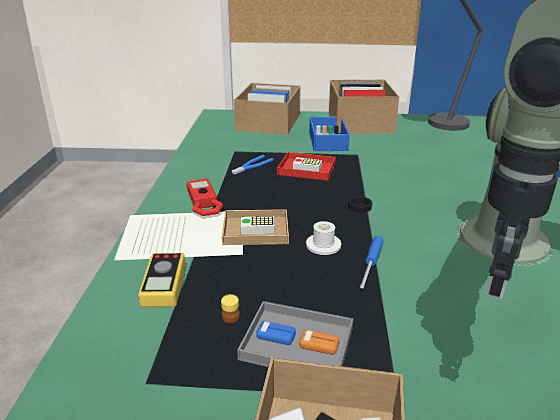

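The reel is down on the base with the post in its bore (side view (324,236)). The lamps and packs are flat in their trays, the jar is unmoved at (230,308), and the arm is clear.

```bash
python3 -c "
from cell import bot
print(bot.close_job())"
```

```text
the job is handed in; nothing more can be done
None
```

The job is handed in at about 44 s: both lamp heads and both battery packs lie flat in their trays, the reel is down on the base of its stand, and the flux jar is where it was.

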